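# Unlatch a bench chest with a pop-out T-handle

## Robot

A 6-joint arm with a two-finger parallel gripper is mounted at the origin on the work surface. World frame = base frame: x ahead of the robot, y to its left, z up, the work surface at z = 0. Lengths are in m, angles in degrees, forces in N, time in s.
With the tool pointing down it reaches from about 0.25 to 0.725 m from the base axis. Payload 9.7 kg.
Tool frame: the origin (TCP) lies at the very end of the fingers, on their centre line; the grasp point (between the pads) lies grasp_offset behind it (grasp_offset is the distance from the TCP to the grasp point, in m); z points along the fingers, y is the line along which they close (so a half turn about z gives the same grasp; the last joint's range is limited). The gripper opens to 85 mm and grips with 20 to 120 N. Pads are 22 mm wide; open, the fingers measure 114 mm over their backs; the gripper's body (76 mm by 85 mm) begins 54 mm behind the grasp point. The pads swing forward as they close: fully open they stand 13 mm farther back than shut.
Start: joints at [-64.973, 4.979, 10.078, 95.1, 0, 90], TCP at [0.233, -0.498, 0.231] pointing down, gripper open.
Joint ranges: [-179.16, 179.16], [-48.56, 103.87], [-65.8, 70.77], [-126.05, 130.52], [-82.76, 87.17], [-180, 180]. Speed limits (degrees/s): [127.2, 127.2, 147.25, 180, 180, 180].

## Interface

Orientations are given as [roll, pitch, yaw] about the fixed x, y, z axes, in that order (R = Rz(yaw) Ry(pitch) Rx(roll)).
In Python, from workcell import get_obs, camera, calibration, job_done, recognise, cut_out, mark_of, grasp_offset gives the robot as it stands.
- The arm moves only by the tool servo_tool, never from a script. Its argument "moves" is a list of rows, each a list of 3 entries, a list of its own where there are three numbers: the turn, a rotation vector about the tool's x, y, z in degrees, then the shift along the tool's x, y, z in m, then the opening in per cent of the stroke, from 0 (shut) to 100 (fully open). In form: [[[ax, ay, az], [x, y, z], claw], ...]. A call has 1 to 12 rows; each row shifts and turns the commanded pose from where the row before left it, along the tool's axes as they then stand; what a row does not reach is not made up. A row lasts 1/10 s, in which the tool goes at most 50 mm and 8.59 degrees, less where a joint would pass 70% of its speed; a pose out of reach is approached as far as the arm can. A call is refused whole if a number of a shift passes 0.05 or a number of a turn 8.59, either way. A call with a gripper value outside its range is refused whole. The fingers move at their own pace and stop on an object; "force" is the grip in N (left out, the last holds). Time passes only in rows, so rows that do not move let the fingers close. It gives the time, the measured TCP pose, the force, the opening and the grip force at its end, in the units of the state.
- get_obs(): the state, without advancing time (a new reading comes with each control period).
- camera(name): name is "scene" or "top"; returns (picture, depth): 420x560x3 uint8, red, green, blue; 420x560 float32, m along the optical axis (not along the pixel's ray), 0 where there is no reading.
- calibration(name): a dict with "camera_matrix" (3x3 intrinsics, pixels), "dist" ([k1, k2, p1, p2, k3] as OpenCV has them; the pictures are not rectified), "R" (3x3) and "t" (3): a world point X has camera coordinates R X + t. Camera axes: x right, y down, z forward; pixel columns grow to the right and rows downward; lengths in m; the calibration is good to about 2 mm. A picture is of the moment at which its call begins. calibration takes no time and is no camera call.
- job_done(): hands the job in; it is judged then, once.
Trained networks look in the newest picture that a camera, given by its name, has taken for a name from the list of things; names that differ only in an ending like _2 or _b are one class to them, and where a whole thing is asked for, a point or a joint stands for the part that bears it (a point fixed in the world has none). Each returns a list of dicts, best first, with "score" (0 to 1); they miss things now and then, are a little off and sometimes report something else, mostly with a low value. They report only what shows in the picture. A call takes as long as a camera call.
- recognise(name, camera): "xyz" ([x, y, z] in m, in the coordinates of the camera as it stood for that picture, good to about 4 mm: the middle of the surface that is visible of it).
- cut_out(name, camera): "mask" (420x560 bool, what is visible of it).
- mark_of(name, camera): "xyz" ([x, y, z] in m, in the coordinates of the camera as it stood for that picture, good to about 4 mm: a listed point, or the origin of a listed thing).
The state is a dict: "time": time; "q": joint angles; "qd": joint speeds; "joint_efforts": joint torques, N m; "ee_pos": TCP position; "tcp_rot": TCP orientation; "wrist_force": force on the tool from outside, world axes, zero at the start; "torque": the same for the moment, N m; "opening": finger opening in m; "grasp_force": force on a finger pad.
Only numpy, scipy, OpenCV 4.12 (cv2) and the standard library are available. Lean on these libraries where they do the work, as an engineer would, in place of code of your own. Each camera call takes 0.05 s, during which the arm holds its last target. There are 200 camera calls.

## Task

Open the reagent chest: gently press the round release button at the front of its lock plate until the T-handle pops out, without ramming the button, then turn the T-handle clockwise (seen from above) as far as it goes. Lift the lid by the handle until it stands open by at least 20 degrees, let go and leave it open, with the handle still out and turned. Do not disturb the things standing around the chest.

Things in the scene. Friction and masses are not known exactly. Their poses are not given: they have to be found in the camera images.
- chest: White steel chest fixed to the bench, 300 deep (x) x 360 wide (y), 130 mm high with its lid shut (306 x 366 x 20 mm lid). Origin at the centre of its underside; x points away from its front (the front faces the robot at yaw 0), y to the left, z up.
- lid_hinge (a point): Point on the lid's hinge axis at the middle of the chest's rear edge, 110 mm above the bench. The axis runs along the chest's y. Its own axes turn with the lid.
- lid (a joint): Lid angle, rad: 0 shut, grows as the front edge rises, up to 1.2. About 2 to 7 N upward at the handle lifts it, when unlatched; its stay holds it wherever it is left. Lid and lock weigh about 1.1 kg, mostly carried by a strut; it is held shut by a tongue below it until the handle has turned about 1.2 rad.
- handle_axis (a point): Point on the T-handle's turning axis, on the top face of the dark lock plate: 134 mm above the bench with the lid shut, 185 mm in front of the hinge and 24 mm above it. Its axes are those of the lid. The bar pushed in lies along x in a slot 98 x 20 mm, its top 1.5 mm above the plate, so it cannot be gripped or turned.
- lock_plate: Dark plate, 150 (x) x 80 (y) mm, its top 4 mm proud of the lid, reaching from 100 mm in front of the handle's axis to 50 mm behind it. Origin on the handle's axis, 24 mm below the plate's top face; axes as the lid's. Carries handle and button.
- handle_out (a joint): How far the T-handle is out, m: 0 pushed in and caught, 0.032 fully out. Sprung outward with 4 to 8 N. Handle: aluminium bar 90 long x 14 wide x 14 mm high, centred on a 13 mm round stem. Fully out, the bar's underside is 19.5 mm and its top 33.5 mm above the plate's top face.
- handle_turn (a joint): Turn of the T-handle, rad: 0 latched (bar along the chest's x), grows clockwise seen from above, to a hard stop at 1.45 (bar nearly along the chest's y). Only turns when out. Stiff: about 0.15 N m of friction; stays where it is left.
- button_collar: Fixed steel collar of the release button, 36 mm across, 3 mm high, 78 mm in front of the handle's axis. Origin at the centre of its underside, on the plate's top face; z along the button's axis. More than 20 N on button or collar damages it.
- button_axis (a point): Centre of the collar's top face, 3 mm above the plate. Here slides the plain steel button, 22 mm across, screwed in by hand: its resting top is anywhere from 7 to 25 mm above this point, not measured; find it by touch. Starts at 3 N, gives 1 N/mm, lets the handle go after about 5 mm (8 to 9 N), hard end at 6.5 mm (9.5 N).
- beaker: Glass cup, 68 across, 90 mm high, standing on the bench. Origin at the centre of its underside.
- reagent_bottle: Amber bottle, 64 across, 150 mm high, standing on the bench. Origin at the centre of its underside.
- sample_jar: White jar, 60 across, 70 mm high, standing on the bench. Origin at the centre of its underside.
- timer: White timer lying flat, 70 x 65 x 22 mm. Origin at the centre of its underside.
- screwdriver: Screwdriver, 170 mm long, lying on the bench in front of the chest. Origin under its middle.
- dish: White bowl, 84 across, 22 mm high. Origin at the centre of its underside.
- tape_core: White ring, 70 across, 30 mm high. Origin at the centre of its underside.

How it is judged (in metres and radians):
On the way, in this order (a step that is already met when the one before it is completed fails the run):
1. the button is pressed and the T-handle has popped out, the handle not yet turned (value of joint handle_out above 0.026 m and value of joint handle_turn below 0.3 rad), for 0.1 s.
2. the T-handle is turned clockwise at least 1.25 rad with the lid still down (value of joint handle_turn above 1.25 rad and value of joint lid below 0.12 rad), for 0.1 s.
At the end, for the whole second after the job is handed in: The lid stands open by more than 0.32 rad (18 degrees), at rest, with the T-handle out (more than 20 mm) and turned (more than 1.15 rad) (value of joint lid above 0.32 rad and value of joint handle_turn above 1.15 rad and value of joint handle_out above 0.02 m and not (velocity of joint lid above 0.05 rad/s) and not (velocity of joint lid below -0.05 rad/s)); the robot touches nothing.
It fails at once if the release button or its collar is loaded with more than 20 N (contact force between anything else and button_collar above 20 N).
It fails at once if one of the things around the chest is moved by more than 25 mm (distance of any of beaker, reagent_bottle, sample_jar, timer, screwdriver, dish, tape_core from where it was at the start of the episode above 0.025 m).
It also fails if it takes over 54 s, if anything falls off the work surface, if the arm or the gripper's body presses on something with over 40 N, if the wrist force passes 120 N, or if a joint passes its speed limit or range.

## Working session

There is one attempt and no reset: what is moved stays moved. The work goes in short steps, Python scripts to look and compute and a tool call to move; the robot and the scene stay as the last step left them, time stands still between calls to the robot, and variables do not carry over. Pictures are saved under pics/ and viewed, at most 10 in all, crops included, and the job is handed in when it is done.

Besides the shell and the picture viewer there is one more tool, called after ">>>" as a command line: name --argument value ..., lists and objects as JSON in quotes. servo_tool: Moves the arm, as the interface text tells. Its arguments: {"type":"object","properties":{"moves":{"type":"array"},"force":{"type":"number"}},"required":["moves"]}

```bash
mkdir -p pics; ls; cat > h.py <<'E'
import numpy as np, cv2
from workcell import *
def w(xyz,c):
    k=calibration(c); return np.array(k["R"]).T@(np.array(xyz)-np.array(k["t"]))
E
python3 - <<'E'
from h import *
for c in ("scene","top"):
    p,d=camera(c); cv2.imwrite(f"pics/{c}0.png",p[:,:,::-1])
    for n in ("chest","lid_hinge","handle_axis","lock_plate","button_collar","button_axis"):
        r=mark_of(n,c)
        print(c,n,[(np.round(w(a["xyz"],c),4),round(a["score"],2)) for a in r[:2]])
    if c=="top":
        for n in ("beaker","reagent_bottle","sample_jar","timer","screwdriver","dish","tape_core"):
            r=mark_of(n,c); print(n,[(np.round(w(a["xyz"],c),3),round(a["score"],2)) for a in r[:1]])
o=get_obs();print(o,grasp_offset)
E
```

```text
pics
scene chest [(array([ 0.6321, -0.0413, -0.0011]), 0.78)]
scene lid_hinge [(array([ 0.7814, -0.0556,  0.1108]), 0.86)]
scene handle_axis [(array([ 0.5982, -0.0406,  0.134 ]), 0.74)]
scene lock_plate [(array([ 0.6017, -0.0352,  0.1091]), 0.83)]
scene button_collar [(array([ 0.5201, -0.0304,  0.1352]), 0.68)]
scene button_axis [(array([ 0.5215, -0.0331,  0.1352]), 0.54), (array([ 0.7827, -0.0559,  0.1115]), 0.22)]
top chest [(array([ 0.6325, -0.0384, -0.0016]), 0.97)]
top lid_hinge [(array([ 0.7813, -0.0589,  0.1083]), 0.6)]
top handle_axis [(array([ 0.5966, -0.0395,  0.131 ]), 0.56)]
top lock_plate [(array([ 0.5992, -0.0345,  0.1145]), 0.67)]
top button_collar [(array([ 0.519 , -0.0326,  0.1314]), 0.57)]
top button_axis [(array([ 0.5177, -0.0305,  0.1339]), 0.48)]
beaker [(array([ 0.442,  0.149, -0.002]), 0.81)]
reagent_bottle [(array([ 0.406, -0.167,  0.005]), 0.6)]
sample_jar [(array([ 0.497, -0.278,  0.001]), 0.9)]
timer [(array([ 0.53 ,  0.234, -0.003]), 0.91)]
screwdriver [(array([ 0.433, -0.01 , -0.   ]), 0.67)]
dish [(array([0.638, 0.214, 0.001]), 0.83)]
tape_core [(array([ 0.608, -0.305,  0.005]), 0.7)]
{'time': 1.05, 'q': array([-6.49727325e+01,  4.97880352e+00,  1.00783312e+01,  9.50987847e+01,
        2.83883454e-04,  9.00025269e+01]), 'qd': array([ 0.0138314 ,  0.05801362,  0.07339333, -0.00878264,  0.13442059,
       -0.04404178]), 'joint_efforts': array([ 1.59867330e-03, -5.20123887e+01,  4.64853108e+01,  2.01306924e-03,
        1.80189677e-04,  6.06049696e-06]), 'ee_pos': array([ 0.23267961, -0.49836033,  0.23128612]), 'tcp_rot': array([ 1.79999257e+02, -2.83916221e-04,  2.50247406e+01]), 'wrist_force': array([ 0.36335719,  0.16423648, -0.24173107]), 'torque': array([ 0.04073745, -0.00185365, -0.03481818]), 'grasp_force': 0.0, 'opening': 0.08517955138352079} 0.0187
```

View pics/top0.png

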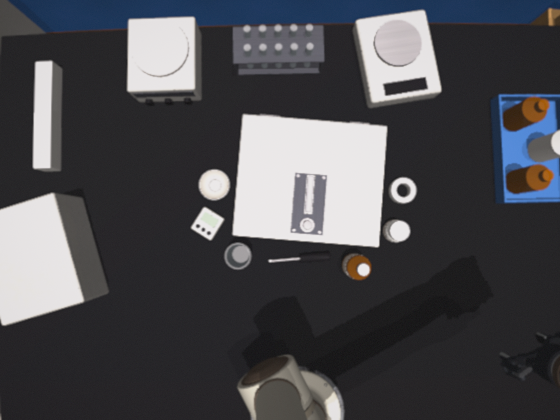

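View pics/scene0.png

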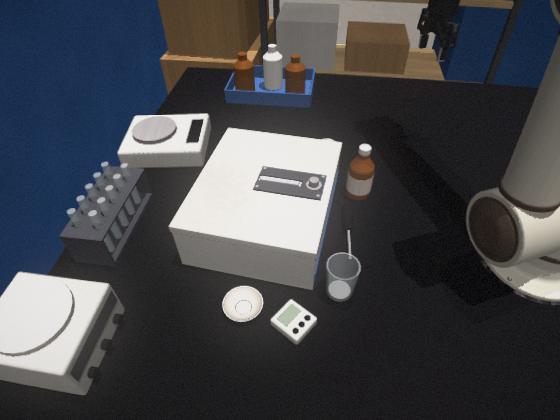

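```bash
python3 - <<'E'
from h import *
p,d=camera("top"); k=calibration("top")
K=np.array(k["camera_matrix"]);D=np.array(k["dist"])
for n in ("lock_plate","button_collar","handle_turn","chest"):
    r=cut_out(n,"top")
    if not r: print(n,"none");continue
    m=r[0]["mask"]&(d>0); v,u=np.nonzero(m)
    q=cv2.undistortPoints(np.c_[u,v].astype(np.float32)[:,None],K,D)[:,0]
    z=d[v,u]; X=(np.c_[q*z[:,None],z]-np.array(k["t"]))@np.array(k["R"])
    z0=0.13 if n!="button_collar" else .137
    rect=cv2.minAreaRect(X[:,:2].astype(np.float32)*1000)
    print(n,m.sum(),r[0]["score"],np.round(rect[0],1),np.round(rect[1],1),rect[2],"z pct",np.percentile(X[:,2],[2,25,50,75,98]).round(4),"mean",X.mean(0).round(4), "uv",u.mean(),v.mean())
E
```

```text
lock_plate 1977 0.55 [571.5 -35.3] [ 84.  153.1] 85.43757629394531 z pct [0.1286 0.1327 0.1342 0.1357 0.1504] mean [ 0.572  -0.0347  0.1346] uv 307.98786039453717 203.7101669195751
button_collar 133 0.5 [520.4 -29.6] [32.5 27.2] 88.65060424804688 z pct [0.1337 0.1365 0.1394 0.151  0.1542] mean [ 0.5197 -0.0287  0.1433] uv 306.3609022556391 224.7669172932331
handle_turn 248 0.6 [596.1 -37.3] [18.7 89.9] 84.7944564819336 z pct [0.1281 0.1328 0.1347 0.1364 0.1391] mean [ 0.596  -0.0368  0.1344] uv 308.56451612903226 193.99193548387098
chest 17726 0.76 [648.7 -51.4] [415.9 346.5] 84.0694351196289 z pct [0.126  0.1289 0.1303 0.1319 0.1364] mean [ 0.6314 -0.0408  0.1301] uv 309.5886268757757 180.15186731355072
```

>>> servo_tool --moves '[[[0,0,0],[0.02,-0.013,0],0],[[0,0,0],[0.038,-0.025,0],0],[[0,0,0],[0.038,-0.025,0],0],[[0,0,0],[0.038,-0.025,0],0],[[0,0,0],[0.038,-0.025,0],0],[[0,0,0],[0.038,-0.025,0],0],[[0,0,0],[0.038,-0.025,0],0],[[0,0,0],[0.038,-0.025,0],0],[[0,0,0],[0.038,-0.025,0],0],[[0,0,0],[0.038,-0.025,0],0],[[0,0,0],[0.038,-0.025,0],0],[[0,0,0],[0.025,-0.016,0],0]]'

```text
time: 2.5
ee_pos: [0.5008, -0.0632, 0.2313]
tcp_rot: [-180.0, -0.0, 25.1]
wrist_force: [0.3, -0.5, 0.5]
opening: -0.0002
grasp_force: 0.0
```

```bash
python3 -c "
from h import *
o=get_obs();print(o['q'],o['ee_pos'],o['tcp_rot'],o['wrist_force'],o['opening'])"
```

```text
[-7.20240170e+00 -1.25341705e+00  3.67792520e+00  9.49121586e+01
  1.65374114e-02  1.47675739e+02] [ 0.50075836 -0.0631989   0.23126294] [-1.79996283e+02 -2.50536020e-02  2.51218613e+01] [ 0.33942839 -0.53083848  0.46607012] -0.0001661063274184826
```

>>> servo_tool --moves '[[[0,0,0],[0.03,-0.0215,0],0],[[0,0,-8.57],[0,0,0.01],0],[[0,0,-8.57],[0,0,0.02],0],[[0,0,-8.57],[0,0,0.02],0],[[0,0,-8.57],[0,0,0.008],0],[[0,0,-8.57],[0,0,0],0],[[0,0,-8.57],[0,0,0],0],[[0,0,-8.57],[0,0,0],0],[[0,0,0],[0,0,0],0],[[0,0,0],[0,0,0],0]]'

```text
time: 3.5
ee_pos: [0.5179, -0.0336, 0.1733]
tcp_rot: [180.0, -0.0, 84.8]
wrist_force: [0.3, 0.6, -0.1]
opening: -0.0001
grasp_force: 0.0
```

```bash
python3 - <<'E'
from h import *
p,d=camera("scene"); o=get_obs();print(o['ee_pos'],o['tcp_rot'],o['wrist_force'])
cv2.imwrite("pics/s1.png",cv2.resize(p[100:300,200:440,::-1],None,fx=3,fy=3,interpolation=2))
E
```

```text
[ 0.51784696 -0.03359855  0.17334056] [ 1.79994516e+02 -5.61265278e-04  8.47748530e+01] [ 0.05365507 -0.14542518  0.54309269]
```

View pics/s1.png

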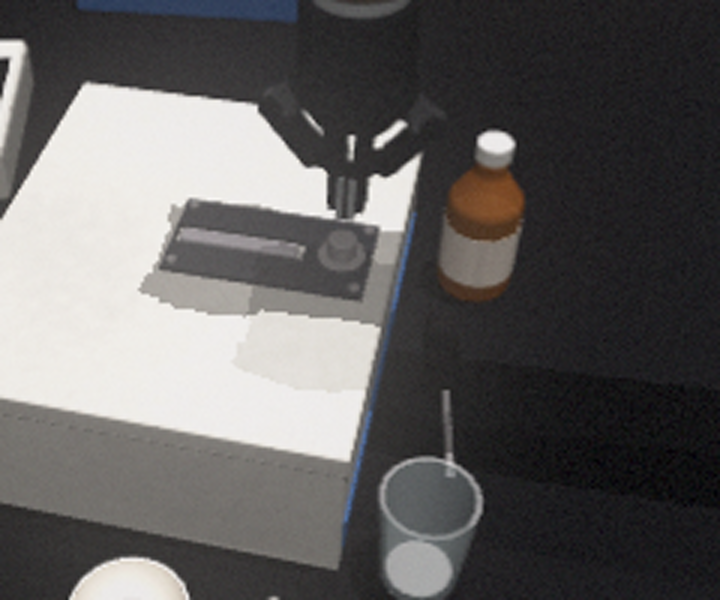

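>>> servo_tool --moves '[[[0,0,0],[0.002,0.001,0.004],0],[[0,0,0],[0,0,0.004],0],[[0,0,0],[0,0,0.002],0],[[0,0,0],[0,0,0.001],0],[[0,0,0],[0,0,0.001],0],[[0,0,0],[0,0,0.001],0],[[0,0,0],[0,0,0],0]]'

```text
time: 4.25
ee_pos: [0.519, -0.0317, 0.1602]
tcp_rot: [-180.0, -0.0, 85.0]
wrist_force: [0.5, 1.0, -0.0]
opening: 0.0001
grasp_force: 0.0
```

>>> servo_tool --moves '[[[0,0,0],[0,0,0.001],0],[[0,0,0],[0,0,0.001],0],[[0,0,0],[0,0,0.001],0],[[0,0,0],[0,0,0],0]]'

```text
time: 4.65
ee_pos: [0.5189, -0.0317, 0.1571]
tcp_rot: [-180.0, -0.0, 85.0]
wrist_force: [0.2, -0.0, 0.3]
opening: -0.0003
grasp_force: 0.0
```

>>> servo_tool --moves '[[[0,0,0],[0,0,0.001],0],[[0,0,0],[0,0,0.001],0],[[0,0,0],[0,0,0],0]]'

```text
time: 4.95
ee_pos: [0.5189, -0.0317, 0.1551]
tcp_rot: [-180.0, 0.0, 85.0]
wrist_force: [-0.2, 0.2, -0.0]
opening: 0.0
grasp_force: 0.0
```

>>> servo_tool --moves '[[[0,0,0],[0,0,0.001],0],[[0,0,0],[0,0,0.001],0],[[0,0,0],[0,0,0],0]]'

```text
time: 5.25
ee_pos: [0.5189, -0.0317, 0.1531]
tcp_rot: [-180.0, -0.0, 85.0]
wrist_force: [-0.8, 0.0, 1.0]
opening: -0.0002
grasp_force: 0.0
```

>>> servo_tool --moves '[[[0,0,0],[0,0,0.001],0],[[0,0,0],[0,0,0.001],0],[[0,0,0],[0,0,0],0]]'

```text
time: 5.55
ee_pos: [0.519, -0.0317, 0.1514]
tcp_rot: [180.0, -0.0, 85.0]
wrist_force: [-0.1, -0.2, 0.9]
opening: -0.0002
grasp_force: 0.5
```

>>> servo_tool --moves '[[[0,0,0],[0,0,0.001],0],[[0,0,0],[0,0,0],0]]'

```text
time: 5.75
ee_pos: [0.519, -0.0317, 0.1507]
tcp_rot: [180.0, -0.0, 85.0]
wrist_force: [-2.1, 0.1, 4.3]
opening: -0.0002
grasp_force: 2.2
```

>>> servo_tool --moves '[[[0,0,0],[0,0,0.001],0],[[0,0,0],[0,0,0],0]]'

```text
time: 5.95
ee_pos: [0.5191, -0.0317, 0.1498]
tcp_rot: [180.0, -0.0, 85.0]
wrist_force: [-1.7, 1.2, 5.4]
opening: 0.0004
grasp_force: 2.8
```

>>> servo_tool --moves '[[[0,0,0],[0,0,0.001],0],[[0,0,0],[0,0,0],0]]'

```text
time: 6.15
ee_pos: [0.519, -0.0317, 0.1489]
tcp_rot: [180.0, -0.0, 85.0]
wrist_force: [-2.1, 0.6, 6.3]
opening: -0.0002
grasp_force: 3.2
```

>>> servo_tool --moves '[[[0,0,0],[0,0,0.001],0],[[0,0,0],[0,0,0],0]]'

```text
time: 6.35
ee_pos: [0.5191, -0.0317, 0.148]
tcp_rot: [179.9, -0.0, 85.0]
wrist_force: [-2.2, 0.6, 7.4]
opening: -0.0
grasp_force: 3.5
```

>>> servo_tool --moves '[[[0,0,0],[0,0,0.001],0],[[0,0,0],[0,0,0],0]]'

```text
time: 6.55
ee_pos: [0.519, -0.0317, 0.1471]
tcp_rot: [179.9, -0.0, 85.0]
wrist_force: [-3.0, 0.1, 6.6]
opening: -0.0002
grasp_force: 3.8
```

>>> servo_tool --moves '[[[0,0,0],[0,0,0.0005],0],[[0,0,0],[0,0,0],0]]'

```text
time: 6.75
ee_pos: [0.5191, -0.0317, 0.1465]
tcp_rot: [180.0, -0.0, 85.0]
wrist_force: [-2.7, -0.0, 7.2]
opening: 0.0001
grasp_force: 3.2
```

```bash
python3 - <<'E'
from h import *
p,d=camera("scene"); o=get_obs();print(o['ee_pos'],o['tcp_rot'],o['wrist_force'])
cv2.imwrite("pics/s2.png",cv2.resize(p[100:300,200:440,::-1],None,fx=3,fy=3,interpolation=2))
E
```

```text
[ 0.51905737 -0.03169     0.14645896] [ 1.79953569e+02 -1.34848583e-03  8.50162384e+01] [-1.41142663 -0.18654669  5.98704282]
```

View pics/s2.png

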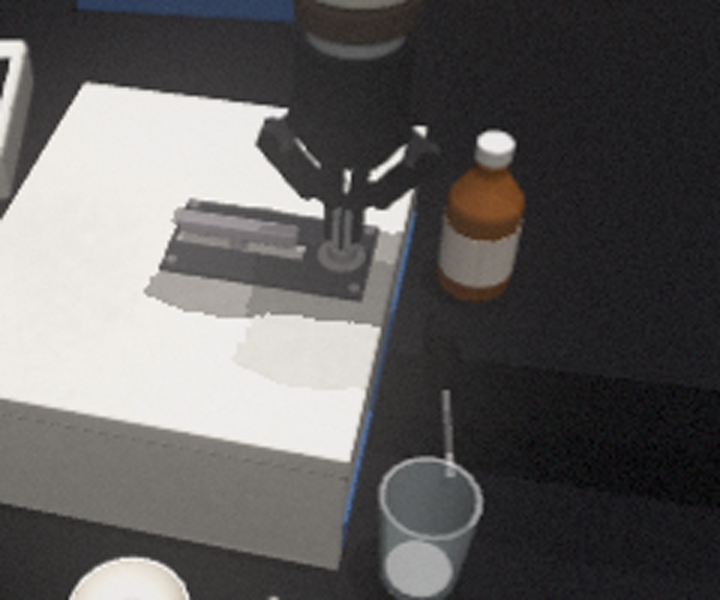

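>>> servo_tool --moves '[[[0,0,0],[0,0,-0.01],0],[[0,0,0],[0,0,-0.03],0],[[0,0,0],[0,0,-0.04],0],[[0,0,-8],[0,0.001,0],70],[[0,0,-8],[0,0,0],70],[[0,0,-8],[0,0,0],70],[[0,0,-8],[0,0,0],70],[[0,0,-8],[0,0,0],70],[[0,0,-8],[0,0,0],70],[[0,0,-8],[0,0,0],70],[[0,0,-8],[0,0,0],70],[[0,0,-8],[0,0,0],70]]'

```text
time: 8.0
ee_pos: [0.52, -0.0318, 0.2261]
tcp_rot: [180.0, -0.0, 157.3]
wrist_force: [0.2, 0.4, -0.4]
opening: 0.0598
grasp_force: 0.0
```

```bash
python3 - <<'E'
from h import *
p,d=camera("top"); k=calibration("top"); o=get_obs();print(o['ee_pos'],o['tcp_rot'],o['q'])
for c in ("top","scene"):
    if c=="scene": p,d=camera(c);k=calibration(c)
    for n in ("handle_axis","handle_turn"):
        print(c,n,[(np.round(w(a["xyz"],c),4),round(a["score"],2)) for a in (mark_of if n=="handle_axis" else recognise)(n,c)[:2]])
    r=cut_out("handle_turn",c)
    if r:
        m=r[0]["mask"]&(d>0); v,u=np.nonzero(m)
        q=cv2.undistortPoints(np.c_[u,v].astype(np.float32)[:,None],np.array(k["camera_matrix"]),np.array(k["dist"]))[:,0]
        z=d[v,u]; X=(np.c_[q*z[:,None],z]-np.array(k["t"]))@np.array(k["R"])
        X=X[(X[:,2]>.16)&(X[:,2]<.175)]; print(len(X), X.mean(0), cv2.minAreaRect(X[:,:2].astype(np.float32)*1000),np.median(X[:,2]))
E
```

```text
[ 0.51998261 -0.03177176  0.22604496] [-1.79997847e+02 -5.29411458e-03  1.57826263e+02] [-3.49632750e+00  8.75641681e-01  5.21980651e+00  9.43498696e+01
 -3.44089792e-04  1.86774098e+01]
top handle_axis []
top handle_turn []
scene handle_axis [(array([ 0.5963, -0.0404,  0.1308]), 0.71)]
scene handle_turn [(array([ 0.5965, -0.0329,  0.166 ]), 0.73)]
240 [ 0.59662981 -0.03631172  0.1657769 ] ((596.9700927734375, -38.99954605102539), (15.520761489868164, 89.42229461669922), 83.64097595214844) 0.16662685472851946
```

>>> servo_tool --moves '[[[0,0,-8.5],[0,0,0],70],[[0,0,-8.5],[0,0,0],70],[[0,0,0],[-0.037,0.001,0],70],[[0,0,0],[-0.04,0.0006,0],70],[[0,0,0],[0,0,0.02],70],[[0,0,0],[0,0,0.03],70],[[0,0,0],[0,0,0.022],70],[[0,0,0],[0,0,0.008],70],[[0,0,0],[0,0,0.004],70],[[0,0,0],[0,0,0],70]]'

```text
time: 9.4
ee_pos: [0.5969, -0.0382, 0.1424]
tcp_rot: [180.0, 0.0, 174.0]
wrist_force: [-0.5, -0.1, 0.3]
opening: 0.0598
grasp_force: 0.0
```

>>> servo_tool --moves '[[[0,0,0],[0,0,0],10],[[0,0,0],[0,0,0],10],[[0,0,0],[0,0,0],10],[[0,0,0],[0,0,0],10],[[0,0,0],[0,0,0],10],[[0,0,0],[0,0,0],10],[[0,0,0],[0,0,0],0],[[0,0,0],[0,0,0],0]]' --force 40

```text
time: 10.2
ee_pos: [0.597, -0.0386, 0.142]
tcp_rot: [-180.0, 0.0, 174.0]
wrist_force: [1.7, -5.3, 3.6]
opening: 0.013
grasp_force: 42.4
```

>>> servo_tool --moves '[[[0,0,3],[0,0,0],0],[[0,0,5],[0,0,0],0],[[0,0,5],[0,0,0],0],[[0,0,5],[0,0,0],0],[[0,0,5],[0,0,0],0],[[0,0,5],[0,0,0],0],[[0,0,0],[0,0,0],0]]'

```text
time: 10.9
ee_pos: [0.597, -0.0386, 0.1419]
tcp_rot: [-180.0, 0.0, 145.8]
wrist_force: [2.3, -4.4, 2.7]
opening: 0.013
grasp_force: 42.4
```

>>> servo_tool --moves '[[[0,0,6],[0,0,0],0],[[0,0,6],[0,0,0],0],[[0,0,6],[0,0,0],0],[[0,0,6],[0,0,0],0],[[0,0,6],[0,0,0],0],[[0,0,6],[0,0,0],0],[[0,0,6],[0,0,0],0],[[0,0,6],[0,0,0],0],[[0,0,0],[0,0,0],0]]'

```text
time: 11.8
ee_pos: [0.597, -0.0386, 0.1419]
tcp_rot: [180.0, 0.0, 97.8]
wrist_force: [1.5, -5.5, 3.1]
opening: 0.0133
grasp_force: 42.4
```

>>> servo_tool --moves '[[[0,0,3],[0,0,0],0],[[0,0,3],[0,0,0],0],[[0,0,0],[0,0,0],0],[[0,0,0],[0,0,0],0]]'

```text
time: 12.2
ee_pos: [0.597, -0.0385, 0.1419]
tcp_rot: [180.0, 0.0, 92.0]
wrist_force: [1.9, -5.4, 4.0]
opening: 0.0131
grasp_force: 42.4
```

```bash
python3 - <<'E'
from h import *
p,d=camera("scene"); o=get_obs();print(o['ee_pos'],o['tcp_rot'],o['wrist_force'],o['torque'],o['q'])
cv2.imwrite("pics/s3.png",cv2.resize(p[100:300,200:440,::-1],None,fx=3,fy=3,interpolation=2))
E
```

```text
[ 0.59700739 -0.03857763  0.1419522 ] [1.79962759e+02 4.00778483e-02 9.19943492e+01] [ 1.30274759 -5.96692157  2.64196923] [-0.93963488 -0.3102977  -0.1044601 ] [-3.67997348e+00  1.06853503e+01  6.53265810e+00  8.58062863e+01
 -3.61992667e-02  8.43256514e+01]
```

View pics/s3.png

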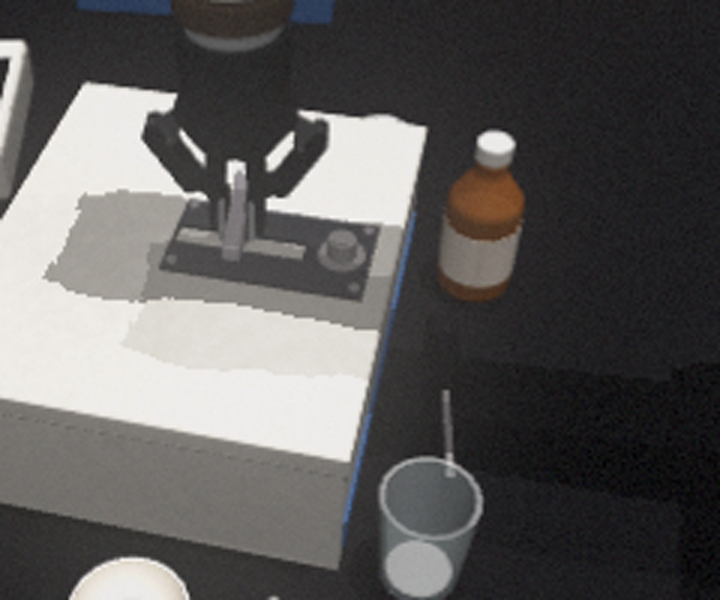

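>>> servo_tool --moves '[[[1,0.12,0],[0,0.0005,-0.0032],0],[[2,0.25,0],[-0.0001,0.0011,-0.0065],0],[[2,0.25,0],[-0.0001,0.0011,-0.0065],0],[[0,0,0],[0,0,0],0]]'

```text
time: 12.65
ee_pos: [0.6003, -0.0389, 0.1576]
tcp_rot: [-174.9, -0.6, 92.0]
wrist_force: [-1.0, -6.1, 2.3]
opening: 0.0134
grasp_force: 42.5
```

>>> servo_tool --moves '[[[2,0.25,0],[-0.0001,0.0011,-0.0065],0],[[2,0.25,0],[-0.0001,0.0011,-0.0065],0],[[2,0.25,0],[-0.0001,0.0011,-0.0065],0],[[2,0.25,0],[-0.0001,0.0011,-0.0065],0],[[2,0.25,0],[-0.0001,0.0011,-0.0065],0],[[0,0,0],[0,0,0],0]]'

```text
time: 13.25
ee_pos: [0.611, -0.04, 0.188]
tcp_rot: [-164.8, -1.8, 91.7]
wrist_force: [0.5, -7.6, 1.7]
opening: 0.013
grasp_force: 42.5
```

>>> servo_tool --moves '[[[2,0.25,0],[-0.0001,0.0011,-0.0065],0],[[2,0.25,0],[-0.0001,0.0011,-0.0065],0],[[2,0.25,0],[-0.0001,0.0011,-0.0065],0],[[2,0.25,0],[-0.0001,0.0011,-0.0065],0],[[2,0.25,0],[-0.0001,0.0011,-0.0065],0],[[2,0.25,0],[-0.0001,0.0011,-0.0065],0],[[1,0.12,0],[0,0.0005,-0.0032],0],[[0,0,0],[0,0,0],0],[[0,0,0],[0,0,0],0]]'

```text
time: 14.15
ee_pos: [0.6188, -0.0409, 0.2078]
tcp_rot: [-153.5, -3.1, 91.2]
wrist_force: [17.4, -9.8, -12.3]
opening: 0.0128
grasp_force: 59.4
```

```bash
python3 - <<'E'
from h import *
p,d=camera("scene"); o=get_obs();print(o['ee_pos'],o['tcp_rot'],o['wrist_force'],o['torque'],o['q'])
cv2.imwrite("pics/s4.png",p[:,:,::-1])
E
```

```text
[ 0.61877897 -0.04085798  0.20780737] [-153.52045853   -3.10933518   91.25152988] [ 17.50098436  -9.74893167 -12.57650027] [-2.08523988 -5.47675611  0.70928216] [ -3.98028564  48.82266989  62.17312946 129.99545222   0.44068318
  83.93209317]
```

View pics/s4.png

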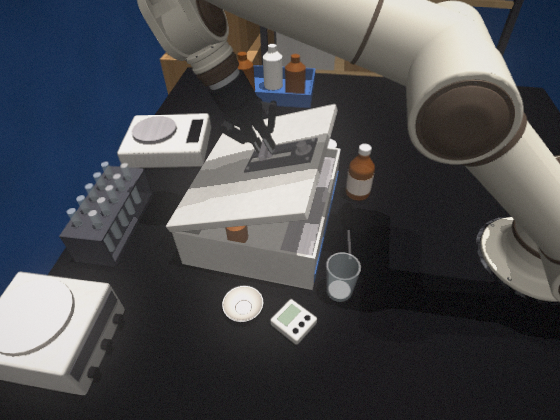

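>>> servo_tool --moves '[[[-2,-0.25,0],[0,0,0],0],[[-2,-0.25,0],[0,0,0],0],[[0,0,0],[0,0,0],0]]' --force 25

```text
time: 14.5
ee_pos: [0.6194, -0.0409, 0.2076]
tcp_rot: [-157.7, -2.6, 91.5]
wrist_force: [26.9, -10.9, -17.4]
opening: 0.0133
grasp_force: 44.4
```

```bash
python3 - <<'E'
from h import *
p,d=camera("scene"); k=calibration("scene"); o=get_obs();print(o['ee_pos'],o['tcp_rot'],o['wrist_force'],o['q'])
for n in ("lid_hinge","button_axis","handle_axis"):
    print(n,[(np.round(w(a["xyz"],"scene"),4),round(a["score"],2)) for a in mark_of(n,"scene")[:1]])
E
```

```text
[ 0.61939631 -0.04090488  0.2075326 ] [-157.64443065   -2.64164405   91.4543964 ] [ 24.51276289 -10.19173179 -16.71787127] [ -3.95192256  42.21465141  53.05272392 123.33821478   0.3781133
  83.99638472]
lid_hinge [(array([ 0.782 , -0.0539,  0.1105]), 0.7)]
button_axis [(array([ 0.7833, -0.0535,  0.11  ]), 0.72)]
handle_axis [(array([ 0.6135, -0.0374,  0.1961]), 0.67)]
```

>>> servo_tool --moves '[[[0,0,0],[0,0.002,-0.003],0],[[0,0,0],[0,0.001,-0.004],0],[[0,0,0],[0,0.001,-0.004],0],[[0,0,0],[0,0.001,-0.004],0],[[0,0,0],[0,0,0],0]]'

```text
time: 15.2
ee_pos: [0.6284, -0.0416, 0.219]
tcp_rot: [-157.3, -2.6, 91.4]
wrist_force: [14.9, -12.0, -14.4]
opening: 0.0131
grasp_force: 42.4
```

```bash
python3 - <<'E'
from h import *
p,d=camera("scene"); k=calibration("scene"); o=get_obs();print(o['ee_pos'],o['tcp_rot'],o['wrist_force'],o['q'])
for n in ("handle_axis",):
    print(n,[(np.round(w(a["xyz"],"scene"),4),round(a["score"],2)) for a in mark_of(n,"scene")[:1]])
E
```

```text
[ 0.6284456  -0.04156984  0.21904535] [-157.28218845   -2.64237429   91.43118672] [ 13.94661605 -11.1955505  -16.15362555] [ -3.94413906  46.14338863  60.49300472 127.20991766   0.35292906
  84.02240327]
handle_axis [(array([ 0.6253, -0.0423,  0.2094]), 0.84)]
```

>>> servo_tool --moves '[[[0,0,0],[0,0,0],30],[[0,0,0],[0,0,0],80],[[0,0,0],[0,0,0],80],[[0,0,0],[0,0,0],80],[[0,0,0],[0,0,0],80],[[0,0,0],[0,0,0],80],[[0,0,0],[0,0,0],80]]'

```text
time: 16.0
ee_pos: [0.626, -0.0398, 0.2232]
tcp_rot: [-157.3, -2.8, 91.4]
wrist_force: [0.7, -0.4, 0.4]
opening: 0.0684
grasp_force: 0.0
```

>>> servo_tool --moves '[[[-1,0,0],[0,-0.001,-0.005],80],[[-1,0,0],[0,-0.001,-0.008],80],[[-1,0,0],[0,-0.002,-0.01],80],[[-2,0,0],[0,-0.002,-0.01],80],[[-2,0,0],[0,-0.002,-0.01],80]]'

```text
time: 16.5
ee_pos: [0.6337, -0.0419, 0.2675]
tcp_rot: [-164.4, -2.8, 91.5]
wrist_force: [-0.2, -0.1, 0.4]
opening: 0.0682
grasp_force: 0.0
```

>>> servo_tool --moves '[[[-2,0,0],[0,-0.005,-0.02],80],[[-2,0,0],[0,-0.005,-0.02],80],[[-2,0,0],[0,-0.005,-0.02],80],[[-2,0,0],[0,-0.005,-0.02],80],[[0,0,0],[0,0,0],80],[[0,0,0],[0,0,0],80]]'

```text
time: 17.1
ee_pos: [0.6317, -0.0459, 0.3496]
tcp_rot: [-172.4, -2.8, 91.4]
wrist_force: [-0.1, 0.5, -0.6]
opening: 0.0683
grasp_force: 0.0
```

```bash
python3 - <<'E'
from h import *
p,d=camera("scene"); o=get_obs();print(o['time'],o['ee_pos'],o['wrist_force'])
print([(np.round(w(a["xyz"],"scene"),4),round(a["score"],2)) for a in mark_of("handle_axis","scene")[:1]])
cv2.imwrite("pics/s5.png",p[:,:,::-1])
E
```

```text
17.15 [ 0.63186131 -0.04587193  0.34832193] [ 0.53126054 -0.98565064  1.07514044]
[(array([ 0.6234, -0.0426,  0.2089]), 0.71)]
```

View pics/s5.png

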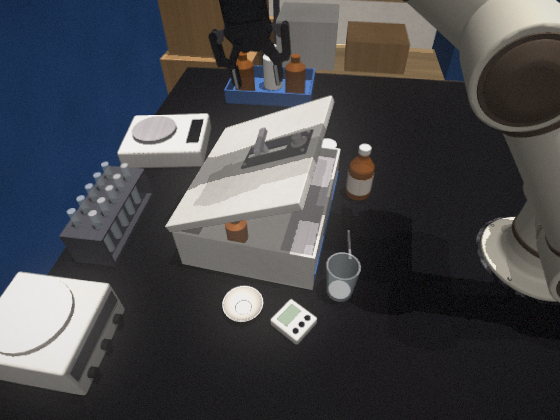

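The lid stands open at about 25°. The handle, at about (262,140), is out and turned, and the gripper is clear of everything.

```bash
python3 -c "
from workcell import *
print(job_done())"
```

```text
the job is handed in; nothing more can be done
None
```

The job is handed in, though no verdict came back: the handle popped out and turned about 82°, the lid stands open at about 25° by the camera, and the gripper is clear with nothing around the chest visibly disturbed.

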